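# Let the ratchet jaw down onto a case ring

## Task

The ratchet of the small bench clamp is holding its sliding jaw open. Swing the pawl clear of the toothed wheel, turn the crank backward (clockwise seen from above) to run the jaw in until it nips the steel ring against the fixed anvil with a light pressure of about 10 N, then swing the pawl back into the teeth and leave the ring nipped there. Never force the wheel against the engaged pawl, do not squeeze the ring hard, and leave the other things on the bench where they are.

Things in the scene. Friction and masses are not known exactly. Their poses are not given: they have to be found in the camera images.
- clamp_base: aluminium base plate of the clamp, bolted down, top 12 mm above the bench. Origin on the bench; in its own frame the plate spans x -85..+55, y -107..+125 mm. A fixed steel anvil block (64 mm in x, 18 in y, 20 high) is bolted on it with its face to +y at about y = -62 to -76 mm; its place differs every time and is not measured, so the moment of nipping has to be felt.
- wheel_axis (a point): point on the vertical axis of the ratchet wheel, 50 mm above the bench, at (0, 70) mm in the base frame. Steel wheel, 92 mm outside diameter, 20 teeth 7 mm deep, at z = 25 to 33 mm, with a hub (radius 15 mm) up to z = 51 mm and a crank arm at z = 36 to 44 mm.
- crank_peg (a point): upright black crank peg, 14 mm diameter, z = 44 to 92 mm above the bench, this point at z = 74 mm. It stands 60 mm from the wheel axis; at wheel = 0 it lies at 120 deg (counter-clockwise from +x of the base) as seen from the axis. A brake on the wheel takes about 4 N at the peg to turn (more if the peg is squeezed hard) and keeps it where it is left.
- wheel (a joint): turn of the wheel, rad: 0 at the start, grows clockwise from above (backward, jaw closes). Pawl in: blocked after 0.03; pawl clear: goes to 1.32. 1 rad drives the jaw 30 mm. Nips somewhere between 0.6 and 1.2; then each 10 N on the ring adds 5 N at the peg to the brake's 4 N, rising steeply (5 to 15 N on the ring per mm of peg travel).
- pawl_pivot (a point): point on the vertical pivot of the pawl, 50 mm above the bench (the pivot itself ends at z = 38 mm), at (-67, 74) mm in the base frame.
- pawl_post (a point): upright steel thumb post on the pawl, 10 mm diameter, z = 34 to 66 mm above the bench, this point at z = 50 mm, 47 mm from the pawl pivot. At pawl = 0 it lies at -85 deg (counter-clockwise from +x of the base) as seen from the pivot, about (-63, 27) mm in the base frame.
- pawl (a joint): swing of the pawl, rad: 0 = fully in the teeth, grows clockwise from above as it swings clear, stop at 0.85. Its tip clears the tooth crests from 0.1 up; swung back onto the wheel it rests in a gap or on the slope of a tooth at 0 to 0.1. Stiff hinge (about 1.3 N at the post): it stays where it is left.
- jaw: the sliding steel jaw, a block 64 mm wide (x), top at z = 30 mm above the bench, with its rack beside the wheel. It slides along -y of the base.
- jaw_face (a point): middle of the jaw's clamping face, 18.5 mm above the bench; at wheel = 0 at (0, 0) mm in the base frame. The face looks to -y of the base.
- ring: loose plain steel case ring, 43 mm diameter, 14 mm high, lying flat on the base plate between jaw and anvil. Origin at the centre of its underside.
- ring_center (a point): centre of the ring, 7 mm above its underside.
- parts_tin: bystander, not to be moved: round aluminium tin, 50 mm wide, 21 mm high; origin at the centre of its underside.
- loupe: bystander, not to be moved: black eye loupe, 35 mm wide, 34 mm high; origin at the centre of its underside.
- screwdriver_1: bystander, not to be moved: precision screwdriver, 108 mm long; origin at the centre of its underside.
- gold_disc_1: bystander, not to be moved: brass disc, 31 mm wide, 10 mm high; origin at the centre of its underside.
- tweezers_2: bystander, not to be moved: steel tweezers, 124 mm long; origin at the centre of its underside.
- oil_bottle: bystander, not to be moved: dropper oil bottle, 30 mm wide, 95 mm high; origin at the centre of its underside.
There are look-alikes about, which are no part of the job. What is shaped like the ring but pink is not meant.

How it is judged:
By the outcome, as a careful person would: the job done as asked, in the order asked, and still so for the second after the job is handed in, with the robot touching nothing.
It also fails if it takes over 66 s, if anything falls off the work surface, if the arm or the gripper's body presses on something with over 40 N, if the wrist force passes 120 N, or if a joint passes its speed limit or range.

## Robot

A 6-joint arm with a two-finger parallel gripper is mounted at the origin on a cart in front of the work surface, level with it; the furniture and walls round the work are solid. World frame = base frame: x ahead of the robot, y to its left, z up, the work surface at z = 0. Lengths are in m, angles in rad, forces in N, time in s.
With the tool pointing down it reaches from about 0.3 to 1 m from the base axis. Payload 5.1 kg.
Tool frame: the origin (TCP) lies midway between the tips of the shut fingers; the grasp point (between the pads) lies 19 mm behind it (arm.pinch_z is the distance from the TCP to the grasp point, in m); z points along the fingers, y is the direction in which the jaws open and shut (so a half turn about z gives the same grasp; the last joint's range is limited). The gripper opens to 95 mm and grips with 3 to 60 N. Pads are 20 mm wide; open, the fingers measure 119 mm over their backs; the gripper's body (75 mm by 180 mm) begins 59 mm behind the grasp point.
Start: joints at [1.189, 0.124, 1.65, -0, 1.367, -0.083], TCP at [0.191, 0.621, 0.215] pointing down, gripper open.
Joint ranges: [-2.61, 2.61], [-1.02, 2.33], [0.03, 2.71], [-1.35, 4.49], [0.32, 2.68], [-2.91, 2.91]. Speed limits (rad/s): [2.57, 2.57, 3.14, 3.14, 3.14, 3.14].

## Interface

Orientations are given as a 3x3 rotation matrix whose columns are the frame's x, y, z axes.
In Python, from rig import arm gives the robot as it stands. Calls block until the motion is done:
- arm.move_to(position, orientation): joint-space move of the TCP to a pose.
- arm.line_to(position, orientation=None, feed=0.15, contact_N=None): straight line of the TCP; orientation=None keeps the orientation; feed is the mean speed in m/s. With contact_N (N) it stops when the force on the tool has changed by that much, and returns True; else False.
- arm.goto_joints(angles): joint-space move.
- arm.set_gripper(opening): opening from 0.0 (shut) to 1.0 (fully open); the grip force is fixed at half the most; returns when the fingers have stopped.
- arm.hold(seconds).
- arm.inverse_kinematics(position, orientation): joint angles nearest the present ones, or None.
- arm.get_state(): the state.
- arm.read_camera(name): name is "scene" or "side" or "wrist"; returns a dict with "color" (384x512x3 uint8, blue, green, red), "fovy" (degrees; the focal length in pixels is half the picture's height over the tangent of half this angle, whatever the lens; pixels are square), "cx", "cy" (the principal point, pixels), "dist" ([k1, k2, p1, p2, k3] as OpenCV has them; the pictures are not rectified), "extrinsics" (4x4, takes a point from camera to world coordinates); the wrist camera has in their place "tool_from_camera" (4x4, takes a point from camera to tool coordinates, whose origin is the TCP and whose axes are the flange's). Camera axes: x right, y down, z forward; pixel columns grow to the right and rows downward; lengths in m; the calibration is good to about 2 mm. A picture is of the moment at which its call begins: read the wrist's pose just before it. There is no depth.
A pose or a line that the arm cannot do raises arm.MotionError and nothing moves.
- arm.sign_off(): hands the job in, once; it reports no verdict.
Trained networks look in the newest picture that a camera, given by its name, has taken for a name from the list of things; names that differ only in an ending like _2 or _b are one class to them, and where a whole thing is asked for, a point or a joint stands for the part that bears it (a point fixed in the world has none). Each returns a list of dicts, best first, with "p" (0 to 1); they miss things now and then, are a little off and sometimes report something else, mostly with a low value. They report only what shows in the picture. A call takes as long as a camera call. They do not tell look-alikes from the thing itself.
- arm.search_frame(camera, name): "at" ([x, y, z] in m, in world coordinates, good to about 4 mm: the middle of the surface that is visible of it).
The state is a dict: "time_s": time; "joint_positions": joint angles; "joint_velocities": joint speeds; "effort": joint torques, N m; "tool_pos": TCP position; "eef_rot": TCP orientation; "force": force on the tool from outside, world axes, zero at the start; "wrist_torque": the same for the moment, N m; "width": opening from 0.0 (shut) to 1.0 (fully open).
Only numpy, scipy, OpenCV 4.12 (cv2) and the standard library are available. Lean on these libraries where they do the work, as an engineer would, in place of code of your own. Each camera call takes 0.05 s, during which the arm holds its last target. There are 200 camera calls.

## Working session

There is one attempt and no reset: what is moved stays moved. The work goes in short steps, each a Python script; the robot and the scene stay as the last script left them, time stands still between calls to the robot, and variables do not carry over. Pictures are saved under pics/ and viewed, about 8 in all and at most 12, crops included, and the job is handed in when it is done.

```bash
ls; mkdir -p pics
python3 - <<'E'
from rig import arm
import cv2,numpy as np
s=arm.get_state();print(s)
for c in("scene","side"):
    r=arm.read_camera(c);cv2.imwrite(f"pics/{c}0.png",r["color"])
    print(c,r["fovy"],r["cx"],r["cy"],r["dist"],np.round(r["extrinsics"],3).tolist())
    for n in("clamp_base","wheel_axis","crank_peg","pawl_pivot","pawl_post","jaw_face","ring","ring_center"):
        print(n,[(np.round(d["at"],3).tolist(),round(d["p"],2)) for d in arm.search_frame(c,n)[:3]])
E
```

```text
pics
{'time_s': 0.0, 'joint_positions': array([ 1.18938839e+00,  1.24480534e-01,  1.65163153e+00, -9.30170253e-06,
        1.36746605e+00, -8.25835057e-02]), 'joint_velocities': array([-0.00097796, -0.00020758, -0.00097158, -0.00053725, -0.000797  ,
       -0.00108114]), 'effort': array([-1.17715426e-03, -4.17610252e+01, -3.59927237e+01,  7.73102953e-02,
        4.90117853e-02, -1.55444632e-04]), 'tool_pos': array([0.19114791, 0.62061395, 0.21342804]), 'eef_rot': array([[-9.55683731e-01,  2.94394415e-01, -7.30588005e-04],
       [ 2.94395281e-01,  9.55681961e-01, -1.84617988e-03],
       [ 1.54704731e-04, -1.97944574e-03, -9.99998029e-01]]), 'force': array([ 0.11166368, -0.1379903 ,  0.68946894]), 'wrist_torque': array([ 0.00377597,  0.0182605 , -0.04114869]), 'width': 0.9997130393241944}
scene 52.879597204843506 256.90538972196657 192.89484553502666 [-0.07047608  0.          0.          0.          0.        ] [[-0.733, -0.351, 0.582, -0.012], [-0.68, 0.374, -0.631, 0.461], [0.004, -0.858, -0.513, 0.534], [0.0, 0.0, 0.0, 1.0]]
clamp_base [([0.54, -0.048, 0.012], 0.93)]
wheel_axis [(
[... 381 characters left out ...]
0.374, -0.07, 0.011], 0.61), ([0.562, -0.135, 0.023], 0.49)]
side 42.67209697728572 259.2594159938848 192.08890042003895 [-0.10127665  0.          0.          0.          0.        ] [[-0.983, -0.05, 0.175, 0.355], [-0.18, 0.374, -0.91, 0.75], [-0.02, -0.926, -0.377, 0.429], [0.0, 0.0, 0.0, 1.0]]
clamp_base [([0.542, -0.027, 0.009], 0.58)]
wheel_axis [([0.542, -0.027, 0.011], 0.6)]
crank_peg [([0.563, -0.014, 0.028], 0.89)]
pawl_pivot [([0.544, -0.029, 0.016], 0.83)]
pawl_post [([0.512, -0.054, 0.033], 0.5)]
jaw_face [([0.604, -0.093, 0.023], 0.52)]
ring [([0.409, -0.278, 0.013], 0.79), ([0.371, -0.066, 0.011], 0.67), ([0.51, -0.056, 0.03], 0.54)]
ring_center [([0.409, -0.272, 0.006], 0.47)]
```

```bash
cat > h.py <<'E'
import numpy as np,cv2
from rig import arm
def down(yaw): # tool x axis at yaw, z down
    c,s=np.cos(yaw),np.sin(yaw); return np.array([[c,s,0],[s,-c,0],[0,0,-1.]])
E
python3 - <<'E'
import cv2
cv2.imwrite("pics/both.png",cv2.resize(cv2.hconcat([cv2.imread("pics/scene0.png"),cv2.imread("pics/side0.png")]),(800,300)))
from h import *
print(arm.inverse_kinematics([.50,-.06,.40],down(2.8)), arm.inverse_kinematics([.50,-.06,.40],down(1.5)))
E
```

```text
[-2.26067319e-01 -2.52587770e-01  1.70400214e+00 -4.44089210e-16
  1.69017828e+00 -1.45527099e+00] [-2.26067319e-01 -2.52587770e-01  1.70400214e+00 -4.44089210e-16
  1.69017828e+00 -1.55270992e-01]
```

View pics/scene0.png

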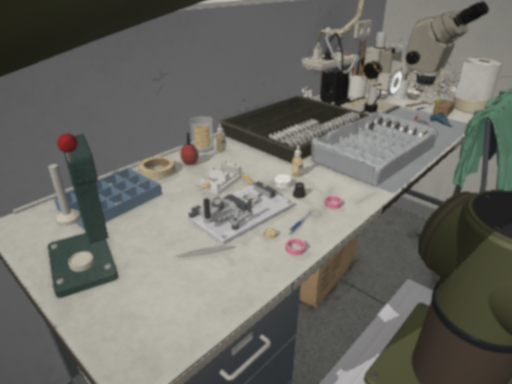

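View pics/side0.png

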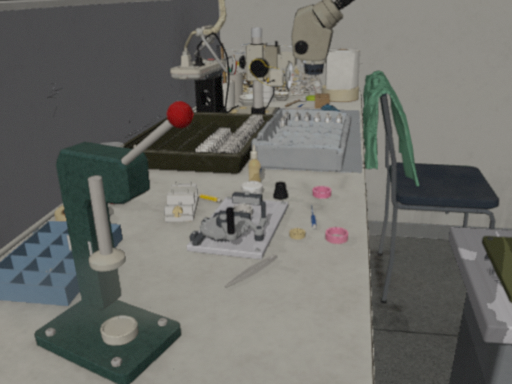

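The scene view shows the clamp at about (240,205) px, with the peg at (207,208). The two pink rings at (297,246) and (333,202) are look-alikes. A tall press stands at (85,220), so I'll pass above it on the way.

Run:
```python
from h import *
s=arm.get_state()
q=arm.inverse_kinematics([.19,.50,.43],s["eef_rot"]); print(q)
arm.goto_joints(q)
q=arm.inverse_kinematics([.50,-.06,.34],down(1.5)); arm.goto_joints(q)
s=arm.get_state(); r=arm.read_camera("wrist"); cv2.imwrite("pics/w0.png",cv2.resize(r["color"],(800,600)))
np.savez("w0.npz",p=s["tool_pos"],R=s["eef_rot"],T=r["tool_from_camera"],f=r["fovy"],c=[r["cx"],r["cy"]],d=r["dist"])
print(s["time_s"],s["tool_pos"],r["fovy"],r["cx"],r["cy"],r["dist"],np.round(r["tool_from_camera"],3).tolist())
for n in("clamp_base","wheel_axis","crank_peg","pawl_pivot","pawl_post","jaw_face","ring","ring_center"):
    print(n,[(np.round(d["at"],3).tolist(),round(d["p"],2)) for d in arm.search_frame("wrist",n)[:3]])
```

```text
[ 1.10727236e+00 -1.77839672e-01  1.59209672e+00 -5.95087498e-07
  1.72730682e+00 -1.64716810e-01]
4.1833 [ 0.5001499  -0.05931947  0.3401798 ] 69.92355500871267 254.94112517350274 186.0209062782547 [-0.04963273  0.          0.          0.          0.        ] [[0.001, -0.969, -0.248, 0.071], [1.0, 0.001, 0.0, 0.001], [-0.0, -0.248, 0.969, -0.17], [0.0, 0.0, 0.0, 1.0]]
clamp_base [([0.55, -0.081, 0.01], 0.86)]
wheel_axis [([0.552, -0.076, 0.013], 0.97)]
crank_peg [([0.567, -0.035, 0.033], 0.65)]
pawl_pivot [([0.549, -0.082, 0.01], 0.91), ([0.506, 0.068, 0.01], 0.2)]
pawl_post [([0.514, -0.053, 0.034], 0.86)]
jaw_face [([0.599, -0.096, 0.023], 0.83)]
ring [([0.402, -0.298, 0.01], 0.69), ([0.37, -0.079, 0.016], 0.68), ([0.559, -0.136, 0.024], 0.56)]
ring_center [([0.417, -0.301, 0.012], 0.55), ([0.559, -0.129, 0.024], 0.53), ([0.368, -0.077, 0.012], 0.51)]
```

View pics/w0.png

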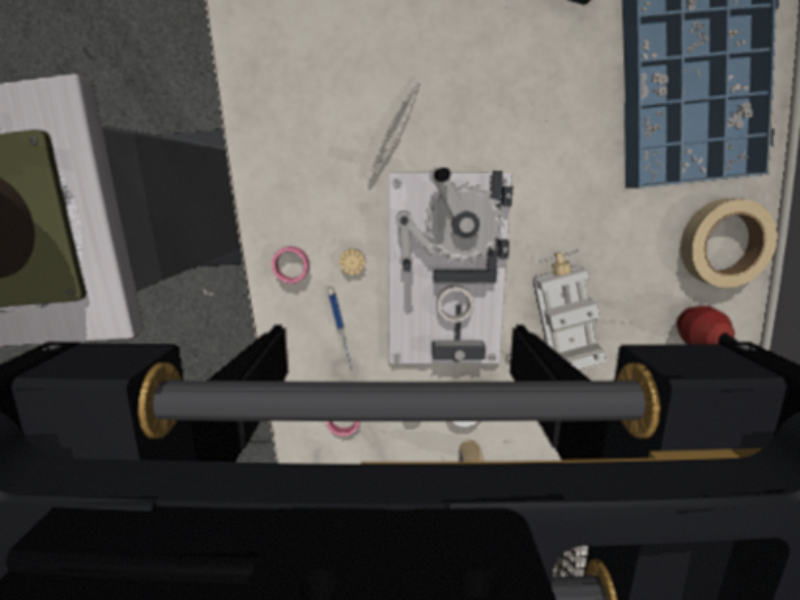

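The wrist view shows the clamp plate with corners at (390,173), (511,173), (499,366) and (389,365). The wheel hub is at (465,224), the peg top at (442,175), the pawl pivot at (404,217), the post at (406,265), and the grey ring at (455,304) between jaw and anvil. The pink rings at (290,265) and (343,425) are off the plate.

```bash
cat >> h.py <<'E'
def px2w(uv,z,m):
    f=192/np.tan(np.radians(m["f"])/2); K=np.array([[f,0,m["c"][0]],[0,f,m["c"][1]],[0,0,1]])
    n=cv2.undistortPoints(np.array([[uv]],float),K,np.array(m["d"]))[0,0]
    T=np.eye(4);T[:3,:3]=m["R"];T[:3,3]=m["p"];T=T@m["T"]
    d=T[:3,:3]@np.array([n[0],n[1],1]);o=T[:3,3]
    return (o+d*(z-o[2])/d[2])[:2]
def fit(base,world): # 2d rigid
    b=np.array(base,float);w=np.array(world);bc=b-b.mean(0);wc=w-w.mean(0)
    th=np.arctan2((bc[:,0]*wc[:,1]-bc[:,1]*wc[:,0]).sum(),(bc*wc).sum())
    R=np.array([[np.cos(th),-np.sin(th)],[np.sin(th),np.cos(th)]]);t=w.mean(0)-R@b.mean(0)
    return th,R,t,(w-(b@R.T+t))*1000
PEG0=60*np.array([np.cos(2*np.pi/3),np.sin(2*np.pi/3)])+[0,70]
POST0=47*np.array([np.cos(np.radians(-85)),np.sin(np.radians(-85))])+[-67,74]
def run(pts,m,sc):
    W=[px2w(np.array(p[0])/sc,p[1]/1000,m) for p in pts]
    th,R,t,res=fit(np.array([p[2] for p in pts])/1000,W)
    print("yaw",th,"t",t);print(np.round(np.c_[W,res/1],3));return th,R,t
E
python3 - <<'E'
from h import *
m=dict(np.load("w0.npz"))
th,R,t=run([((390,173),12,(-85,125)),((511,173),12,(55,125)),((499,366),12,(55,-107)),((389,365),12,(-85,-107)),((465,224),51,(0,70)),((442,175),92,PEG0),((404,217),38,(-67,74)),((406,265),66,POST0)],m,1.5625)
# closer view
c=R@np.array([-.015,.02])+t
print(c)
arm.move_to([c[0],c[1]-.075,.23],down(np.pi/2+th))
arm.hold(.2)
s=arm.get_state(); r=arm.read_camera("wrist"); cv2.imwrite("pics/w1.png",cv2.resize(r["color"],(800,600),interpolation=cv2.INTER_CUBIC))
np.savez("w1.npz",p=s["tool_pos"],R=s["eef_rot"],T=r["tool_from_camera"],f=r["fovy"],c=[r["cx"],r["cy"]],d=r["dist"])
print(s["time_s"],s["tool_pos"])
E
```

```text
yaw -0.07330557338105935 t [ 0.57032238 -0.10900917]
[[ 0.497  0.021  2.774 -1.196]
 [ 0.634  0.012 -0.764  0.169]
 [ 0.617 -0.223 -0.011 -2.791]
 [ 0.479 -0.211  1.479 -1.899]
 [ 0.574 -0.038 -1.48   1.271]
 [ 0.548  0.014 -1.616 -0.842]
 [ 0.51  -0.027  0.832  3.05 ]
 [ 0.508 -0.075 -1.214  2.236]]
[ 0.55682746 -0.08796428]
5.5167 [ 0.55761606 -0.16226609  0.23258437]
```

View pics/w1.png

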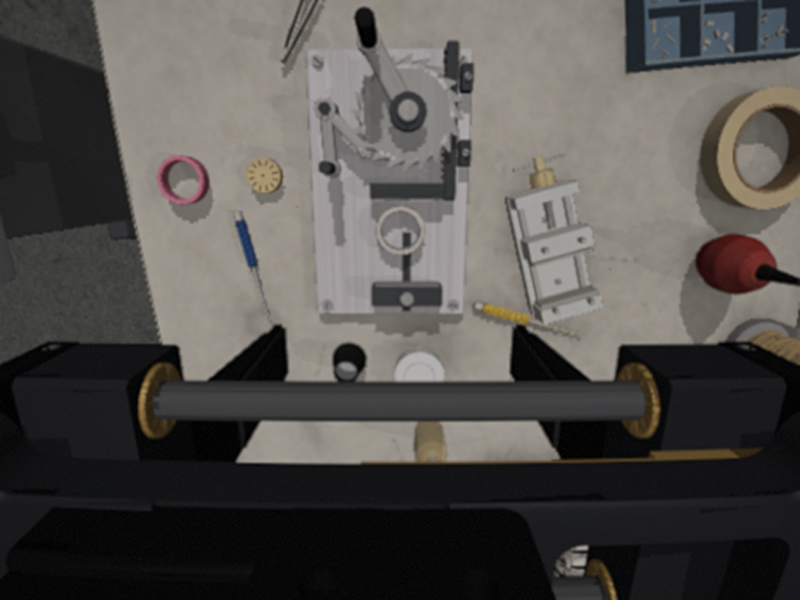

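The closer view shows the plate corners at (308,49), (474,48), (464,314) and (319,315). The hub is at (408,110), the peg top at (365,16), the pivot at (325,107) and the post at (327,169). The ring meant is the grey steel one on the plate at (401,230). The one at (183,180) is pink and off the plate, so it is not meant.

```bash
python3 - <<'E'
from h import *
m=dict(np.load("w1.npz"))
th,R,t=run([((308,49),12,(-85,125)),((474,48),12,(55,125)),((464,314),12,(55,-107)),((319,315),12,(-85,-107)),((408,110),51,(0,70)),((365,16),92,PEG0),((325,107),38,(-67,74)),((327,169),66,POST0)],m,1.5625)
open("h.py","a").write(f"""
TH={th};RB=np.array({R.tolist()});TB=np.array({t.tolist()})
def b2w(x,y,z): return np.r_[RB@np.array([x,y])/1000+TB,z/1000]
def bvec(v): return RB.T@np.asarray(v)[:2]
""")
E
cat >> h.py <<'E'
def post(a,r=47): 
    g=np.radians(-85)-a; return np.array([-67+r*np.cos(g),74+r*np.sin(g)])
def st(tag=""):
    s=arm.get_state();print(tag,round(s["time_s"],2),np.round((bvec(s["tool_pos"][:2]-TB))*1000,1),round(s["tool_pos"][2]*1000,1),"Fb",np.round(bvec(s["force"]),2),round(s["force"][2],2),"w",round(s["width"]*95,1));return s
E
python3 - <<'E'
from h import *
O=down(TH+np.pi/2); x,y=POST0
arm.set_gripper(.38)
arm.move_to(b2w(x-5,y,110),O)
s=st("above")
print(arm.line_to(b2w(x-5,y,43),O,feed=.08,contact_N=6)); st("down")
r=arm.read_camera("wrist");cv2.imwrite("pics/w2.png",r["color"])
E
```

```text
yaw -0.06905642603390352 t [ 0.57183366 -0.10928113]
[[ 0.497  0.021  1.457 -0.336]
 [ 0.635  0.012 -0.11   0.311]
 [ 0.618 -0.219 -0.947  0.463]
 [ 0.48  -0.21   0.62  -0.232]
 [ 0.576 -0.039 -1.036  0.13 ]
 [ 0.55   0.015 -0.281  0.5  ]
 [ 0.51  -0.03   0.163  0.569]
 [ 0.511 -0.079  0.133 -1.403]]
above 7.32 [-66.6  26.7] 111.5 Fb [ 0.82 -1.23] 1.15 w 35.9
False
down 8.31 [-67.4  27.1] 43.5 Fb [-0.52  0.27] -0.53 w 35.8
```

View pics/w2.png

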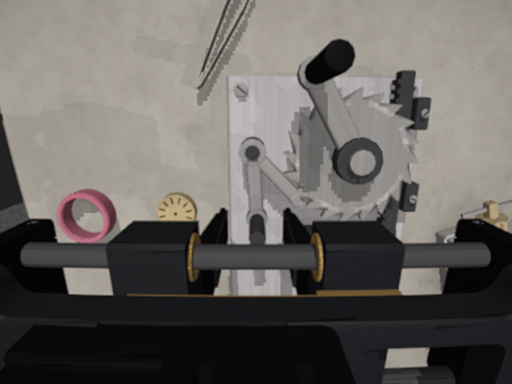

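The fit is good to about 1 mm, and the post at (258,230) sits between the fingers. Next I'll swing the pawl clear.

Run:
```python
from h import *
O=down(TH+np.pi/2)
arm.set_gripper(.15); st("closed")
for a in (.15,.3,.45,.6):
    arm.line_to(b2w(*post(a),43),O,feed=.06); st(a)
arm.set_gripper(.38)
r=arm.read_camera("wrist");a=r["color"]
p=post(.6); arm.line_to(b2w(*p,115),O,feed=.15); st("up")
r=arm.read_camera("wrist");cv2.imwrite("pics/w3.png",cv2.hconcat([a[60:300,150:450],r["color"][60:300,150:450]]))
```

```text
closed 8.97 [-67.9  27.2] 43.0 Fb [-0.06 -0.39] -0.43 w 14.3
0.15 9.22 [-69.9  27. ] 43.1 Fb [-0.2  -0.16] 0.44 w 14.2
0.3 9.49 [-77.6  28.3] 42.9 Fb [-0.13  0.38] 0.2 w 14.5
0.45 9.76 [-84.4  30.3] 42.8 Fb [-0.32 -0.64] 0.39 w 14.2
0.6 10.03 [-90.6  33.3] 42.9 Fb [ 0.07 -0.74] -0.68 w 14.2
up 11.32 [-90.5  33.1] 114.4 Fb [-0.39  0.1 ] -0.56 w 36.3
```

View pics/w3.png

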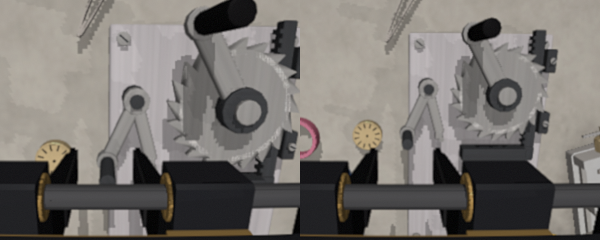

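The left half of the picture shows the pawl swung well clear, with its tip away from the teeth. Now the crank.

```bash
cat >> h.py <<'E'
def peg(w,r=60):
    g=2*np.pi/3-w; return np.array([r*np.cos(g),70+r*np.sin(g)]), down(TH+g), np.array([np.sin(g),-np.cos(g)]) # pos, R, cw tangent
def tang(w,n=6):
    t=peg(w)[2];F=[]
    for i in range(n):
        F.append(bvec(arm.get_state()["force"])@t); 
        if i<n-1: arm.hold(.02)
    s=arm.get_state();p=bvec(s["tool_pos"][:2]-TB)*1000-[0,70]
    return np.mean(F),2*np.pi/3-np.arctan2(p[1],p[0]),np.hypot(*p),s
E
python3 - <<'E'
from h import *
p,O,t=peg(0)
arm.move_to(b2w(*p,115),O); st("above")
print(arm.line_to(b2w(*p,56),O,feed=.1,contact_N=6))
arm.set_gripper(.19)
f0=tang(0); print("rest",f0[:3]); st()
for w in (.1,.2,.3,.4,.45):
    p,O,t=peg(w)
    c=arm.line_to(b2w(*p,56),O,feed=.06,contact_N=8)
    f=tang(w,4); print(w,c,np.round(f[:3],3),round(f[3]["time_s"],2),np.round(f[3]["force"],1))
r=arm.read_camera("wrist");cv2.imwrite("pics/w4.png",r["color"])
E
```

```text
above 11.88 [-30.9 122.5] 113.2 Fb [ 0.36 -0.86] -0.44 w 36.0
False
rest (np.float64(-1.0810380917142093), np.float64(-0.0024374820716448475), np.float64(59.97922965214368))
 13.28 [-30.1 121.9] 56.0 Fb [-1.3 -1.1] 0.72 w 18.2
0.1 False [-1.882  0.096 60.043] 13.57 [-1.3 -0.9  0.4]
0.2 False [-1.647  0.195 60.062] 13.88 [-0.7 -1.  -0.9]
0.3 False [-1.528  0.295 60.117] 14.18 [-1.4 -0.7 -1.8]
0.4 False [-1.761  0.397 60.126] 14.47 [-1.2 -0.9 -1.1]
0.45 False [-3.078  0.443 59.993] 14.78 [-3.4 -1.  -1.5]
```

View pics/w4.png

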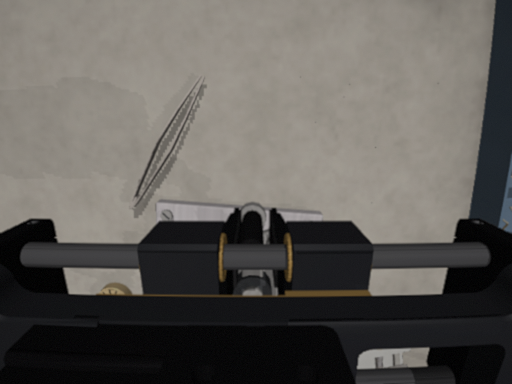

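The peg at (253,215) is straddled and the wheel is turning freely. Static readings relax, so I'll measure the brake in slow motion, approaching from out of contact each time.

```bash
cat >> h.py <<'E'
def now(): return tang(0,1)[1]
def backoff(w,mm=2.0):
    p,O,t=peg(w-mm/60); arm.line_to(b2w(*p,56),O,feed=.03); return tang(w,6)[0]
def push(w,N,feed):
    p,O,t=peg(w); c=arm.line_to(b2w(*p,56),O,feed=feed,contact_N=N)
    f=tang(w,1); return c,f
E
python3 - <<'E'
from h import *
w=now()
for N in (3,4.5,6):
    f0=backoff(w); c,f=push(w+.06,N,.015)
    g=tang(f[1],3)
    print(N,"bias",round(f0,2),c,"w",round(f[1],4),"from",round(w,4),"dF",round(f[0]-f0,2),"static",round(g[0]-f0,2),round(f[3]["time_s"],2)); w=f[1]
E
```

```text
3 bias 0.51 True w 0.4398 from 0.4429 dF -0.88 static -0.15 15.43
4.5 bias 0.16 True w 0.4556 from 0.4398 dF -0.57 static -0.4 16.14
6 bias -0.2 False w 0.5038 from 0.4556 dF -3.41 static -3.78 17.03
```

Run:
```python
from h import *
w=now()
for k in range(6):
    f0=backoff(w,1.5); c,f=push(min(w+.14,1.25),7,.025)
    g=tang(f[1],5)
    print("bias",round(f0,2),c,"w",round(f[1],4),"dF",round(f[0]-f0,2),"static",round(g[0]-f0,2),"w",round(g[1],4),round(f[3]["time_s"],2)); w=f[1]
    if c or g[0]-f0<-6: break
```

```text
bias -0.26 False w 0.6382 dF -3.25 static -3.2 w 0.638 17.94
bias -0.29 False w 0.7709 dF -3.18 static -3.51 w 0.7704 18.88
bias 0.25 False w 0.9031 dF -4.66 static -4.41 w 0.9037 19.82
bias -0.1 False w 1.035 dF -3.77 static -3.79 w 1.0358 20.77
bias -0.0 True w 1.1065 dF 0.17 static 0.0 w 1.1013 21.52
```

Run:
```python
from h import *
w=now();f0=backoff(w,1.0);print("bias",round(f0,2),w)
cmd=w-.004
for k in range(14):
    p,O,t=peg(cmd); arm.line_to(b2w(*p,56),O,feed=.01)
    f=tang(cmd,8); d=-(f[0]-f0)
    print("cmd",round(cmd,4),"w",round(f[1],4),"F",round(d,2),round(f[3]["time_s"],2))
    if d>7.5: break
    cmd+=.25/60 if d>4.5 else .4/60
```

```text
bias -0.25 1.101273959638021
cmd 1.0973 w 1.0981 F -0.42 22.28
cmd 1.1039 w 1.1043 F -0.02 22.65
cmd 1.1106 w 1.1098 F -0.19 23.02
cmd 1.1173 w 1.1112 F 2.08 23.38
cmd 1.1239 w 1.1126 F 5.21 23.75
cmd 1.1281 w 1.1131 F 5.88 24.12
cmd 1.1323 w 1.1137 F 6.28 24.48
cmd 1.1364 w 1.1135 F 6.95 24.85
cmd 1.1406 w 1.114 F 7.99 25.22
```

Run:
```python
from h import *
f0=-.25;cmd=1.1406
for k in range(8):
    cmd+=.25/60
    p,O,t=peg(cmd); arm.line_to(b2w(*p,56),O,feed=.01)
    f=tang(cmd,10); d=-(f[0]-f0)
    print("cmd",round(cmd,4),"w",round(f[1],4),"F",round(d,2),round(f[3]["time_s"],2))
    if d>8.7: break
```

```text
cmd 1.1448 w 1.1153 F 8.38 25.62
cmd 1.1489 w 1.117 F 8.97 26.02
```

Peg force is about 9.0 N against a brake of about 3.75 N, so the ring sees roughly 10 N. I'll release the peg and swing the pawl back in.

Run:
```python
from h import *
f=backoff(1.1155,1.8);print("released F",round(f,2));st()
arm.set_gripper(.38); w=now()
p,O,t=peg(w); arm.line_to(b2w(*p,115),O,feed=.2); st("up")
O=down(TH+np.pi/2); q=post(.57)
arm.move_to(b2w(*q,115),O); r=arm.read_camera("wrist");cv2.imwrite("pics/w5.png",r["color"]); st("above post")
```

```text
released F 0.12
 26.38 [ 32.6 120.5] 56.2 Fb [ 0.36 -0.33] 0.75 w 17.8
up 27.38 [ 32.6 120.8] 116.0 Fb [-0.1  -0.92] -0.77 w 36.2
above post 28.18 [-88.5  32.7] 114.5 Fb [0.16 0.19] -0.31 w 36.3
```

View pics/w5.png

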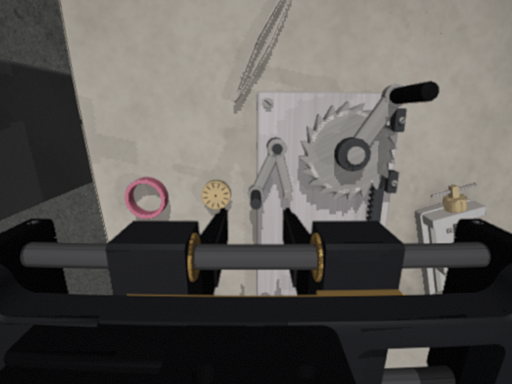

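The crank has turned as expected, with the peg now at (415,95). The pawl post at (256,198) is between the fingers.

Run:
```python
from h import *
O=down(TH+np.pi/2)
print(arm.line_to(b2w(*post(.57),43),O,feed=.12,contact_N=6))
arm.set_gripper(.15); st("closed")
for a in (.4,.25,.12):
    arm.line_to(b2w(*post(a),43),O,feed=.05)
arm.hold(.2)
F0=np.mean([bvec(arm.get_state()["force"])[0] for _ in range(1)])
st("pre")
for a in np.arange(.09,-.2,-.03):
    arm.line_to(b2w(*post(a),43),O,feed=.02)
    F=[]
    for i in range(5): F.append(bvec(arm.get_state()["force"])[0]); arm.hold(.02)
    s=arm.get_state(); pb=bvec(s["tool_pos"][:2]-TB)*1000
    print(round(a,2),np.round(pb,1),"Fx",round(np.mean(F),2),round(s["time_s"],2))
    if np.mean(F)<-4: break
```

```text
False
closed 29.54 [-88.8  32.3] 43.1 Fb [ 0.09 -0.56] 0.65 w 14.6
pre 30.62 [-68.4  27.1] 43.1 Fb [-0.19 -0.22] -0.14 w 14.2
0.09 [-67.2  27. ] Fx -0.36 30.95
0.06 [-65.7  27. ] Fx -1.1 31.28
0.03 [-64.8  27. ] Fx -3.16 31.62
0.0 [-64.4  26.9] Fx -7.37 31.95
```

Run:
```python
from h import *
O=down(TH+np.pi/2)
s=arm.get_state(); pb=bvec(s["tool_pos"][:2]-TB)*1000
arm.line_to(b2w(pb[0]-2,pb[1],43),O,feed=.03)
arm.set_gripper(.34); st("rel")
arm.line_to(b2w(pb[0]-2,pb[1],130),O,feed=.2)
c=b2w(-15,20,0);arm.move_to([c[0],c[1]-.075,.23],O);arm.hold(.2)
s=arm.get_state(); r=arm.read_camera("wrist")
np.savez("w6.npz",p=s["tool_pos"],R=s["eef_rot"],T=r["tool_from_camera"],f=r["fovy"],c=[r["cx"],r["cy"]],d=r["dist"])
cv2.imwrite("pics/w6.png",cv2.resize(r["color"][10:230,150:370],(600,600),interpolation=cv2.INTER_CUBIC)); st("end")
```

```text
rel 32.78 [-66.3  26.9] 43.0 Fb [ 0.45 -0.49] 0.02 w 32.3
end 34.23 [-11.1 -53.6] 227.9 Fb [1.33 0.25] 0.07 w 32.3
```

View pics/w6.png

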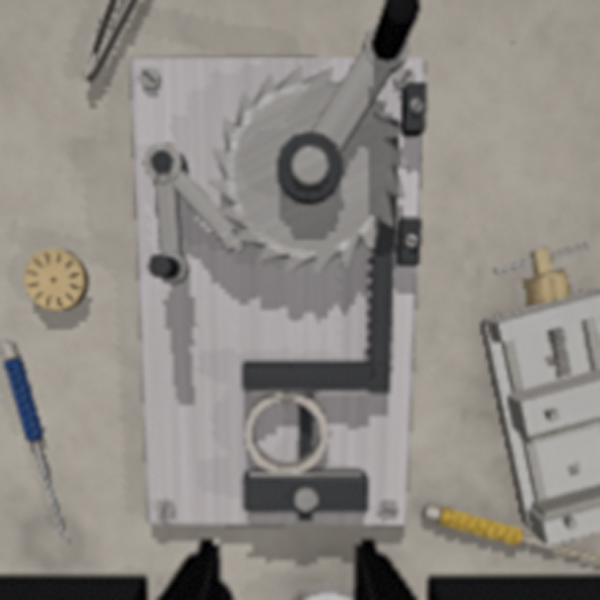

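The jaw bears on the ring at (287,432) against the anvil, and the pawl tip at (238,243) lies among the teeth. One numeric check, then hand in.

Run:
```python
from h import *
m=dict(np.load("w6.npz"))
def B(u,v,z): return bvec(px2w((150+u*220/600,10+v*220/600),z/1000,m)-TB)*1000
P=B(164,267,66);V=B(162,161,38);H=B(310,165,51)
print(P,V,H,"pawl",np.radians(-85)-np.arctan2(*(P-V)[::-1]))
print("jaw face y (top)",B(317,388,30)[1],"anvil",B(306,470,32)[1],"ring top",B(287,392,26)[1],B(287,474,26)[1])
arm.sign_off()
```

```text
[-63.41050467  26.48314885] [-67.36133474  73.78469062] [-0.92910267 69.99427443] pawl 0.003935544044800787
jaw face y (top) -29.90908266898131 anvil -70.84350247416452 ring top -32.45332199551464 -74.41331724204635
the job is handed in; nothing more can be done
```

The ring is nipped between the jaw and the anvil at about 10 N, the pawl is back in the teeth, and the job is handed in after about 34 s. I got no verdict back.

- **Pawl out:** I swung it about 0.55 rad clear, moving the post between loosely straddling fingers rather than gripping it.
- **Crank:** I turned the peg clockwise, also without gripping it. The brake measured about 3.2 to 4.4 N at the peg. The nip came at about 1.11 rad, and I stopped at 1.117 rad with 9.0 N at the peg. That works out to roughly 10 N on the ring, give or take 2 N because the force readings are noisy.
- **Pawl in:** I pushed it back until it stopped; the last step pressed the post with about 7 N. I then backed the gripper off and lifted it clear.

The last picture shows the ring between jaw and anvil, with the pawl tip among the teeth. The tweezers, gold disc and screwdriver look unmoved. I did not check the tin, loupe and bottle again, but nothing went near them.

Two checks are less than certain:
- **Pawl angle:** the picture gives about 0.00 rad, while the finger position at the stop suggested about 0.07. Both are within the engaged range of 0 to 0.1.
- **Nip after release:** I did not probe the ring force again after letting go of the peg. It may have eased slightly, since 10 N on the ring pushes back with about 5 N at the peg against a brake of about 4 N. The gap in the picture is about 41 mm for a 43 mm ring, which matches contact within the measuring error.

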